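Cull the rod rack: bent rod to scrap, tommy bar back in its spring clip

TASK

The sloping rack should hold nothing but full-length straight stand rods, but a bent rod and the short tommy bar are among them. Put the bent rod in the grey scrap tray, and press the short bar down past the sprung jaw of its clip until it sits fully home in both forks with the jaw closed over it. Leave the three good rods lying in the rack and do not shift the other things on the desk.

Things in the scene. Friction and masses are not known exactly. Their poses are not given: they have to be found in the camera images.
- rod_rack: Wooden rod rack, fixed, 180 mm wide (y), 110 deep (x), 80 high without the rods. Five rods lie side by side in it at rack y = -76, -38, 0, 38, 76 mm, each along the slope, which rises 38 degrees from level towards rack +x; their feet stand on a foot rail at the low -x side, axis end at x -46, z 33 mm. They lift out freely, square to the slope. Origin: centre of the underside.
- rack_grip (a point): Point on the axis of the middle rod, 42 mm up from its foot, midway between the rack's two crosswise combs, in whose 13 mm wide U slots the rods lie. The combs (6 mm thick, tops 2 mm above the rods' axes) cross 14 and 70 mm up from the feet. Between them the rack is open for over 25 mm below the rods' axes. Axes as the rack's.
- bent_rod: The bent rod: plain steel, 12 mm in diameter; straight for 84 mm from its foot, then bent 26 degrees sideways for the last 36 mm (it may have rolled a few degrees). Origin on the axis at the foot end; x runs along the straight part, up the slope, y is the side it bends to. 0.10 kg.
- bent_rod_tip (a point): Centre of the end face at the bent end of the bent rod.
- tommy_bar: The tommy bar: plain straight steel bar, 12 mm in diameter, 86 mm long, so much shorter than the others. Origin on the axis at its foot end, x along the bar up the slope. 0.075 kg.
- tommy_bar_mid (a point): Middle of the tommy bar, on its axis, 43 mm from either end.
- rod_a: A good rod, to be left in the rack: straight steel, 12 mm in diameter, 120 mm long. Origin on the axis at its foot end, x along the rod up the slope.
- rod_b: A good rod, to be left in the rack: straight steel, 12 mm in diameter, 120 mm long. Origin on the axis at its foot end, x along the rod up the slope.
- rod_c: A good rod, to be left in the rack: straight steel, 12 mm in diameter, 120 mm long. Origin on the axis at its foot end, x along the rod up the slope.
- bar_clip: Spring clip for the tommy bar, fixed; base plate 100 (x) x 56 x 6 mm. Two dark forks 8 mm thick at x = -31 and +31 mm carry the bar level along x; fixed prongs on the -y side (59 mm high, flared at the top), sprung jaw on the +y side. Between the forks (54 mm clear) are only the base and the jaw's pivot tube (y 12, top 18 mm): room for fingers beside the bar. Origin: centre of underside.
- clip_seat (a point): Where the middle of the bar lies when fully home: on the bar's axis, midway between the forks, 38 mm above the desk. x along the bar, y towards the jaw, z up.
- clip_jaw (a joint): Angle of the clip's sprung jaw, rad: 0 closed (its spring holds it so), growing as it swings out to clip +y. At each fork it has a steel finger bent like a >: lip 3 mm off the bar's centre plane, 8 mm above the seated bar's axis, below a steep lead-in that starts 59 mm up. A bar pressed straight down opens it about 0.1 rad (some 5 to 15 N in all); then it snaps back over the bar.
- scrap_tray: Grey open scrap tray, fixed, outside 150 (x) x 96 (y) x 34 mm high, walls and floor about 4 mm thick, rim a 6 mm bead. Holds one old aluminium collar 39 mm across and 11 mm high near its +x +y corner. Origin: centre of the underside.
- usb_stick: Bystander: black USB stick lying near the front edge of the desk, 17 x 49 x 8 mm; origin at the centre of its underside.
- rubber_cap: Bystander: black rubber dust cap, 49 mm across, 22 mm high; origin at the centre of its underside.
- lens_brush: Bystander: wooden lens brush lying near the front edge, 129 mm long, 15 mm wide, 7 mm high; origin at the centre of the underside.
- oil_bottle: Bystander: small dropper bottle, 29 mm across, 76 mm high; origin at the centre of its underside.
- eyepiece: Bystander: spare microscope eyepiece standing on its barrel, 33 mm across, 45 mm high; origin at the centre of its underside.

How it is judged:
At the end, for the whole second after the job is handed in: The tommy bar lies level in both forks (middle within 12 mm along, 3 mm across and in height of the seat; 0.08 rad), the jaw closed (under 0.06 rad); both ends of the bent rod are in the tray below its rim; both are at rest; each good rod is within 12 mm of its start (x of tommy_bar_mid in the frame of clip_seat between -0.012 and 0.012 m and y of tommy_bar_mid in the frame of clip_seat between -0.003 and 0.003 m and z of tommy_bar_mid in the frame of clip_seat between -0.003 and 0.003 m and angle between the x axis of tommy_bar and the x axis of clip_seat, either way round below 0.08 rad and value of joint clip_jaw below 0.06 rad and linear speed of each of tommy_bar, bent_rod below 0.02 m/s and x of bent_rod in the frame of scrap_tray between -0.074 and 0.074 m and y of bent_rod in the frame of scrap_tray between -0.047 and 0.047 m and z of bent_rod in the frame of scrap_tray between 0 and 0.034 m and x of bent_rod_tip in the frame of scrap_tray between -0.074 and 0.074 m and y of bent_rod_tip in the frame of scrap_tray between -0.047 and 0.047 m and z of bent_rod_tip in the frame of scrap_tray between 0 and 0.034 m and distance of each of rod_a, rod_b, rod_c from where it was at the start of the episode below 0.012 m); the robot touches nothing.
It fails at once if a good rod is pulled out of the rack (moved more than 25 mm) (distance of any of rod_a, rod_b, rod_c from where it was at the start of the episode above 0.025 m).
It fails at once if another thing on the desk (listed as bystander) is shifted more than 30 mm (distance of any of usb_stick, rubber_cap, lens_brush, oil_bottle, eyepiece from where it was at the start of the episode above 0.03 m).
It also fails if it takes over 54 s, if anything falls off the work surface, if the arm or the gripper's body presses on something with over 40 N, if the wrist force passes 120 N, or if a joint passes its speed limit or range.

ROBOT

A 6-joint arm with a two-finger parallel gripper is mounted at the origin on a cart in front of the work surface, level with it; the furniture and walls round the work are solid. World frame = base frame: x ahead of the robot, y to its left, z up, the work surface at z = 0. Lengths are in m, angles in rad, forces in N, time in s.
With the tool pointing down it reaches from about 0.25 to 0.725 m from the base axis. Payload 4 kg.
Tool frame: the origin (TCP) lies midway between the tips of the shut fingers; the grasp point (between the pads) lies bot.pinch_z behind it (bot.pinch_z is the distance from the TCP to the grasp point, in m); z points along the fingers, y is the line along which they close (so a half turn about z gives the same grasp; the last joint's range is limited). The gripper opens to 85 mm and grips with 20 to 120 N. Pads are 22 mm wide; open, the fingers measure 114 mm over their backs; the gripper's body (76 mm by 85 mm) begins 54 mm behind the grasp point. The pads swing forward as they close: fully open they stand 13 mm farther back than shut.
Start: joints at [1.348, 0.241, 0.005, 1.335, 0, 1.571], TCP at [0.11, 0.488, 0.231] pointing down, gripper open.
Joint ranges: [-2.72, 2.72], [-1.05, 1.87], [-1.09, 1.28], [-1.99, 2.15], [-1.42, 1.44], [-3.14, 3.14]. Speed limits (rad/s): [2.79, 2.79, 3.14, 3.14, 3.14, 3.14].

INTERFACE

Orientations are given as a unit quaternion [x, y, z, w].
In Python, from workcell import bot gives the robot as it stands.
- The arm moves only by the tool move_tool, called after "Call:" as name(argument=value, ...) on one line, values as JSON. Schema: {"type":"object","properties":{"segments":{"type":"object","properties":{"ticks":{"type":"array","items":{"type":"array","items":{"type":"number"},"minItems":7,"maxItems":7},"minItems":1,"maxItems":10}},"additionalProperties":false,"required":["ticks"]},"only":{"type":"string"},"quiet":{"type":"boolean"},"lines":{"type":"string"}},"required":["segments"],"additionalProperties":false}. segments is an object whose key "ticks" holds a list of rows, 1 to 10 of them, each of 7 numbers: a rotation vector rx, ry, rz in rad, then dx, dy, dz in m, then the finger opening in m; each row is the pose to reach, as a shift and turn from the pose commanded when the call began, along the tool's axes at that moment; what a row does not reach only later rows make up. A row lasts 1/8 s, in which the tool goes at most 0.0625 m and 0.188 rad, less where a joint would pass 70% of its speed; a pose out of reach is approached as far as the arm can. The fingers move at their own pace and stop on an object; the grip force is fixed at half the most. Time passes only in rows, so rows that do not move let the fingers close. The tool returns the time, the measured TCP pose, the force, the opening and the grip force at its end. only (a regular expression) keeps the lines of the reply that match it, lines (a string "A,B") keeps lines A to B, and quiet returns only ok. Input that does not fit is refused with a message, and nothing moves.
- bot.get_obs(): the state, without advancing time (a new reading comes with each control period).
- bot.camera(name): name is "scene" or "top" or "wrist"; returns the picture (480x640x3 uint8, red, green, blue); there is no depth.
- bot.calibration(name): a dict with "mtx" (3x3 intrinsics, pixels), "R" (3x3) and "t" (3): a world point X has camera coordinates R X + t. Camera axes: x right, y down, z forward; pixel columns grow to the right and rows downward; lengths in m; the calibration is good to about 2 mm. The wrist camera is an equidistant fisheye: a pixel r from the principal point sees the ray r / f radians off the axis. A picture is of the moment at which its call begins: read the wrist's pose just before it. calibration takes no time and is no camera call; for the wrist camera it gives the pose at the moment of the call.
- bot.job_done(): hands the job in; it is judged then, once.
The state is a dict: "clock": time; "joint_pos": joint angles; "joint_vel": joint speeds; "tau": joint torques, N m; "eef_pos": TCP position; "tool_rot": TCP orientation; "ft_force": force on the tool from outside, world axes, zero at the start; "ft_torque": the same for the moment, N m; "grip_width": finger opening in m; "grasp_force": force on a finger pad.
Only numpy, scipy, OpenCV 4.12 (cv2) and the standard library are available. Lean on these libraries where they do the work, as an engineer would, in place of code of your own. Each camera call takes 0.05 s, during which the arm holds its last target. There are 200 camera calls.

## Working session

There is one attempt and no reset: what is moved stays moved. The work goes in short steps, Python scripts to look and compute and a tool call to move; the robot and the scene stay as the last step left them, time stands still between calls to the robot, and variables do not carry over. Pictures are saved under pics/ and viewed, at most 10 in all, crops included, and the job is handed in when it is done.

```bash
ls; mkdir -p pics
```

Run:
```python
from workcell import bot
import cv2
for n in ("scene","top"):
    im=bot.camera(n); cv2.imwrite(f"pics/{n}0.png",im[:,:,::-1])
    c=bot.calibration(n); print(n,c)
print(bot.pinch_z); o=bot.get_obs(); print(o)
```

```text
pics
workcell.py
scene {'mtx': array([[495.50159494,   0.        , 330.40533938],
       [  0.        , 495.50159494, 235.31091226],
       [  0.        ,   0.        ,   1.        ]]), 'R': array([[ 0.89107524, -0.45385123, -0.0019932 ],
       [-0.2284225 , -0.44467297, -0.86607685],
       [ 0.39218373,  0.77219493, -0.49990691]]), 't': array([-0.46997902,  0.13622747,  0.85410126])}
top {'mtx': array([[532.86472565,   0.        , 332.55139831],
       [  0.        , 532.86472565, 240.55291596],
       [  0.        ,   0.        ,   1.        ]]), 'R': array([[ 0.02322678, -0.9997166 ,  0.00521804],
       [-0.99817781, -0.02348116, -0.05558502],
       [ 0.05569179, -0.00391747, -0.99844032]]), 't': array([-0.100289  ,  0.4696417 ,  1.31259553])}
0.0187
{'clock': 0.1, 'joint_pos': array([ 1.34799549e+00,  2.41339153e-01,  3.89873692e-03,  1.33520881e+00,
       -2.23496923e-05,  1.57083780e+00]), 'joint_vel': array([ 0.0009161 , -0.00114988,  0.00153444, -0.0019996 , -0.00083819,
        0.00040406]), 'tau': array([-4.81376464e-04, -3.73137760e+01,  2.53010488e+01,  1.08488413e-02,
       -3.15866919e-05,  5.68860202e-06]), 'eef_pos': array([0.11036616, 0.48710343, 0.23051641]), 'tool_rot': array([ 1.11190698e-01,  9.93798657e-01, -9.21952182e-04, -9.18689635e-05]), 'ft_force': array([ 0.10210065, -0.20250065, -0.07476857]), 'ft_torque': array([-0.03110513, -0.01612182,  0.00821789]), 'grasp_force': 0.0, 'grip_width': 0.08558090363729912}
```

View pics/scene0.png

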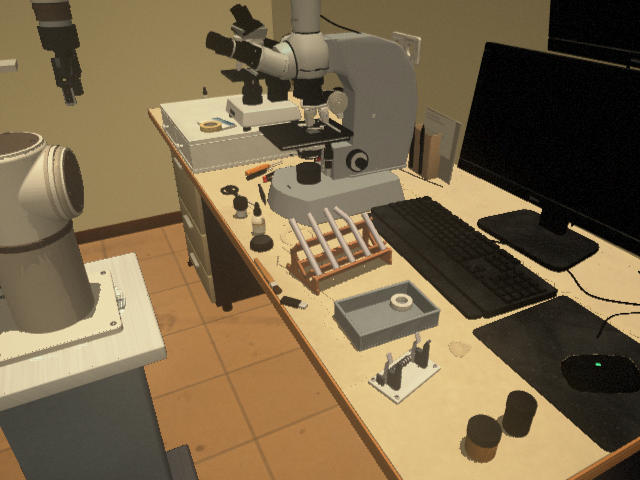

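View pics/top0.png

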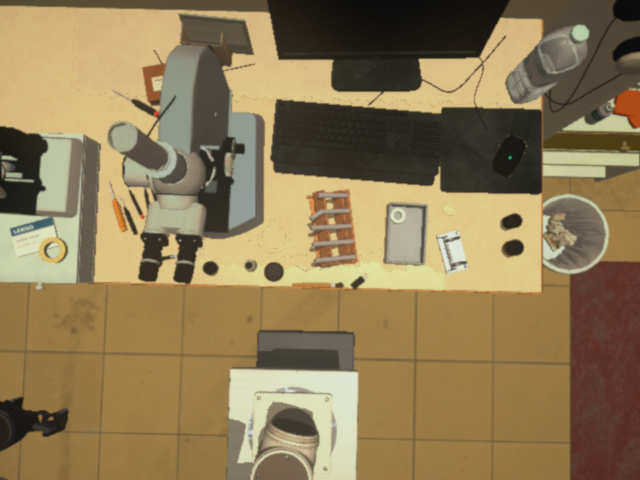

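The scene view shows the rack near (340,245), tray (386,313) and clip (405,368); in the top view they are at (333,228), (406,233) and (452,252). I'll enlarge both.

Run:
```python
import cv2
a=cv2.imread("pics/top0.png")[180:300,300:480]; cv2.imwrite("pics/t1.png",cv2.resize(a,None,fx=4.4,fy=4.4,interpolation=cv2.INTER_CUBIC))
a=cv2.imread("pics/scene0.png")[195:405,275:450]; cv2.imwrite("pics/s1.png",cv2.resize(a,None,fx=2.8,fy=2.8,interpolation=cv2.INTER_CUBIC))
```

```text
(no output)
```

View pics/t1.png

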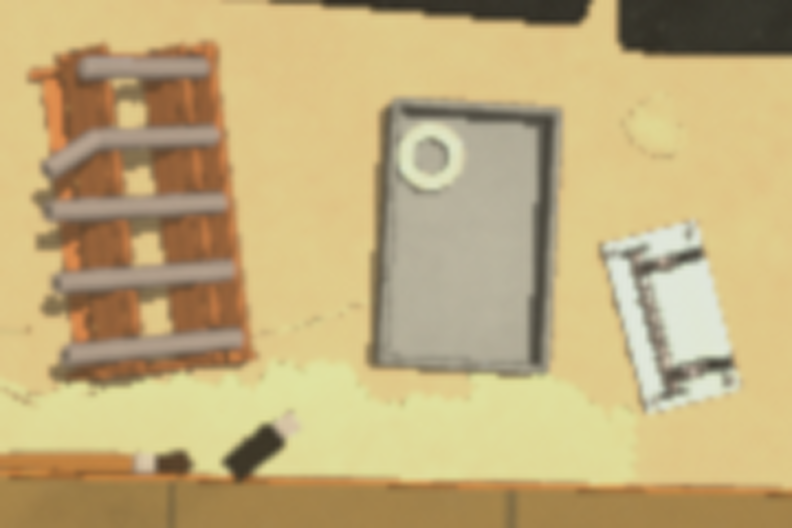

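View pics/s1.png

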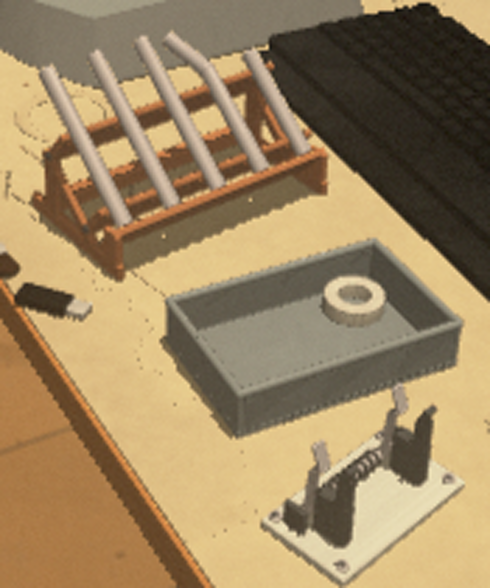

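The top crop shows the short bar (82..210,68), bent rod foot (218,134), bend (100,140), tip (48,170), three straight rods below; feet all face right (world -y), so rack +x is about world +y. The clip's jaw with spring is on its left (+y world), and the plate corners are (603,243),(693,222),(740,383),(650,412). The scene crop confirms this.

Create h.py:
```python
from workcell import bot
import numpy as np, cv2
from scipy.optimize import least_squares
from scipy.spatial.transform import Rotation as Ro
def proj(P,c):
    q=np.atleast_2d(P)@np.array(c["R"]).T+c["t"]; q=q/q[:,2:]; return (q@np.array(c["mtx"]).T)[:,:2]
def place(p,L):
    R=Ro.from_euler("z",p[2]).as_matrix(); return np.atleast_2d(L)@R.T+[p[0],p[1],0]
a=np.radians(38); u=np.array([np.cos(a),0,np.sin(a)]); n=np.array([-np.sin(a),0,np.cos(a)])
def foot(y): return np.array([-.046,y,.033])
```

Run:
```python
from h import *
ct=bot.calibration("top"); cs=bot.calibration("scene")
T=lambda L:(np.array(L)+.5)/4.4-.5+[300,180]
S=lambda L:(np.array(L)+.5)/2.8-.5+[275,195]
ys=[-.076,-.038,0,.038,.076]
L=[foot(y)+6e-3*n for y in ys]; px=[(210,68),(218,134),(227,202),(235,269),(242,338)]
L+= [foot(y)+l*u-6e-3*n for y,l in zip([-.076,0,.038,.076],[.086,.12,.12,.12])]; px+=[(82,68),(47,211),(57,284),(65,355)]
Ls=[foot(y)+l*u+0e-3*n for y,l in zip([.076,.038,0,-.076],[.12,.12,.12,.086])]; ps=[(48,70),(97,54),(143,40),(250,53)]
def fit(name,L,px,Ls,ps,x0):
    f=lambda p: np.r_[(proj(place(p,L),ct)-T(px)).ravel(),(proj(place(p,Ls),cs)-S(ps)).ravel() if len(Ls) else []]
    r=least_squares(f,x0,loss="soft_l1"); print(name,r.x.round(4)); print(f(r.x).reshape(-1,2).round(1).tolist())
fit("rack",L,px,Ls,ps,[.5,-.05,1.6])
fit("rack top",L,px,[],[],[.5,-.05,1.6])
q=[(.075,.048,.034),(.075,-.048,.034),(-.075,-.048,.034),(-.075,.048,.034)]
fit("tray",q,[(392,98),(562,108),(548,375),(372,367)],q,[(375,240),(462,322),(238,400),(166,300)],[.5,-.2,0])
q=[(.05,.028,.006),(.05,-.028,.006),(-.05,-.028,.006),(-.05,.028,.006)]
fit("clip",q,[(603,243),(693,222),(740,383),(650,412)],q[1:],[(465,485),(343,580),(262,522)],[.4,-.3,.3])
```

```text
rack [ 0.5025 -0.0874  1.7062]
[[1.4, -0.5], [1.4, -0.2], [1.1, -0.3], [1.0, -0.1], [1.2, -0.4], [-0.3, 0.4], [-0.4, 0.2], [-0.9, -0.2], [-0.9, -0.0], [-0.3, -0.6], [-0.7, -0.3], [-0.7, -0.5], [0.0, -0.7]]
rack top [ 0.5022 -0.0863  1.7077]
[[0.9, -0.4], [0.9, -0.1], [0.6, -0.2], [0.6, -0.0], [0.8, -0.3], [-0.8, 0.5], [-0.9, 0.4], [-1.3, -0.0], [-1.3, 0.1]]
tray [ 0.4922 -0.2717 -0.0329]
[[0.4, 0.2], [0.7, 0.1], [1.1, 0.4], [1.9, -0.0], [-0.2, -1.7], [0.9, -0.5], [-0.2, -1.9], [-1.4, -1.2]]
clip [ 0.4515 -0.3903  0.2812]
[[-0.1, 0.4], [0.9, -0.5], [1.0, 1.5], [-0.2, 0.6], [0.4, -2.1], [0.4, 0.3], [-0.5, -1.4]]
```

Add to h.py:
```python
RACK=[.5023,-.0868,1.707]; TRAY=[.4922,-.2717,-.0329]; CLIP=[.4515,-.3903,.2812]
def now():
    o=bot.get_obs(); return np.array(o["eef_pos"]),Ro.from_quat(o["tool_rot"])
def pose(zt,yt,P,back):   # tool z, y dirs; TCP lies `back` beyond point P along z
    z=np.array(zt)/np.linalg.norm(zt); y=np.array(yt)-np.dot(yt,z)*z; y/=np.linalg.norm(y)
    return np.array(P)+back*z, Ro.from_matrix(np.c_[np.cross(y,z),y,z])
def rows(tgt,cur=None):
    p,R=cur or now(); return np.r_[(R.inv()*tgt[1]).as_rotvec(),R.inv().apply(tgt[0]-p)].round(4).tolist()
def w(p,v): return Ro.from_euler("z",p[2]).apply(v)
def rackgrasp(y,s,lift,back): 
    P=place(RACK,foot(y)+s*u)[0]+lift*w(RACK,n)
    return pose(-w(RACK,n),-w(RACK,[0,1,0]),P,back)
```

Run:
```python
from h import *
ct=bot.calibration("top"); K=np.array(ct["mtx"]);R=np.array(ct["R"]);C=-R.T@ct["t"]
for px,z in [((165,282),.25),((165,282),.35),((432/4.4+300,155/4.4+180),.015)]:
    d=R.T@np.linalg.inv(K)@[*px,1]; print(px,C+d*(z-C[2])/d[2])
p,r=now()
for q in ([.26,.1,.3],[.36,-.2,.28]): print(rows((np.array(q),r)))
t=rackgrasp(-.038,.042,.09,.014); print(t[0],t[1].as_matrix().round(2)); print(rows(t,(np.array([.36,-.2,.28]),r)))
```

```text
(165, 282) [0.36635252 0.249943   0.25      ]
(165, 282) [0.36926483 0.21921812 0.35      ]
(398.1818181818182, 215.22727272727272) [ 0.53883851 -0.25140542  0.015     ]
[0.0, 0.0, 0.0, -0.2315, -0.3446, -0.0688]
[0.0, 0.0, 0.0, -0.3953, -0.615, -0.0483]
[ 0.54805347 -0.14078122  0.1187466 ] [[-0.11  0.99 -0.08]
 [ 0.78  0.14  0.61]
 [ 0.62  0.   -0.79]]
[-0.4026, 0.58, 1.1643, -0.1703, 0.0996, 0.1611]
```

Call:
move_tool(segments={"ticks":[[0,0,0,-0.23,-0.34,-0.07,0.026],[0,0,0,-0.23,-0.34,-0.07,0.026],[0,0,0,-0.23,-0.34,-0.07,0.026],[0,0,0,-0.23,-0.34,-0.07,0.026],[0,0,0,-0.23,-0.34,-0.07,0.026],[0,0,0,-0.23,-0.34,-0.07,0.026],[0,0,0,-0.23,-0.34,-0.07,0.026],[0,0,0,-0.395,-0.615,-0.05,0.026],[0,0,0,-0.395,-0.615,-0.05,0.026],[0,0,0,-0.395,-0.615,-0.05,0.026]]})

```text
clock: 1.35
eef_pos: [0.3182, -0.0746, 0.2896]
tool_rot: [0.111, 0.994, 0.0, 0.001]
ft_force: [0.9, 0.6, 0.8]
grip_width: 0.0259
grasp_force: 0.0
```

Run:
```python
from h import *
print(now()[0],bot.get_obs()["joint_pos"].round(2)); t=rackgrasp(-.038,.042,.09,.014); print(rows(t))
```

```text
[ 0.31816799 -0.07460124  0.28959536] [-0.23 -0.13 -0.24  1.46  0.   -0.01]
[-0.4, 0.5796, 1.1647, -0.2387, -0.0137, 0.1711]
```

Call:
move_tool(segments={"ticks":[[-0.4,0.58,1.165,-0.1,0,0,0.026],[-0.4,0.58,1.165,-0.1,0,0,0.026],[-0.4,0.58,1.165,-0.15,0,0.05,0.026],[-0.4,0.58,1.165,-0.2,0,0.1,0.026],[-0.4,0.58,1.165,-0.24,-0.014,0.17,0.026],[-0.4,0.58,1.165,-0.24,-0.014,0.17,0.026],[-0.4,0.58,1.165,-0.24,-0.014,0.17,0.026],[-0.4,0.58,1.165,-0.24,-0.014,0.17,0.026],[-0.4,0.58,1.165,-0.24,-0.014,0.17,0.026],[-0.4,0.58,1.165,-0.24,-0.014,0.17,0.026]]})

```text
clock: 2.6
eef_pos: [0.5496, -0.1388, 0.121]
tool_rot: [0.621, 0.714, 0.214, -0.245]
ft_force: [0.4, 0.2, 0.7]
grip_width: 0.0261
grasp_force: 0.0
```

Run:
```python
from h import *
print(now()[0],bot.get_obs()["joint_pos"].round(2)); t=rackgrasp(-.038,.042,0,.014); print(rows(t))
c=bot.calibration("wrist"); im=bot.camera("wrist"); cv2.imwrite("pics/w1.png",im[:,:,::-1]); np.savez("w1.npz",**c); print(c)
```

```text
[ 0.54963854 -0.13878591  0.12098163] [-0.51  0.76  0.36  1.61  0.51  0.8 ]
[-0.0006, 0.0018, 0.0027, -0.0026, -0.0018, 0.0907]
{'mtx': array([[371.64829954,   0.        , 320.33964543],
       [  0.        , 371.64829954, 242.10760821],
       [  0.        ,   0.        ,   1.        ]]), 'R': array([[ 0.9903037 ,  0.138915  ,  0.00109434],
       [ 0.12845281, -0.91266381, -0.38800084],
       [-0.05290037,  0.38437924, -0.92165837]]), 't': array([-0.52504134, -0.12433827,  0.34810274])}
```

View pics/w1.png

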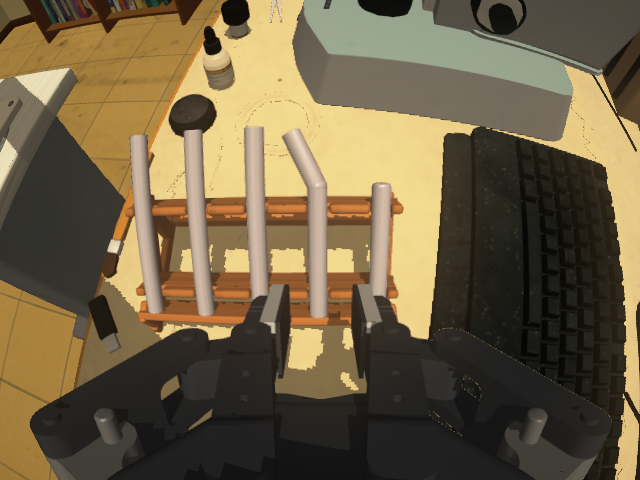

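The wrist view shows the rods from the slope side: feet at (152,312),(206,313),(259,310),(318,316),(379,298), top ends (138,137),(193,132),(254,128),(381,185), bend at (318,186); the fingers straddle the bent rod. I'll refine the rack pose with it.

Add to h.py:
```python
def fish(P,c):
    q=np.atleast_2d(P)@np.array(c["R"]).T+c["t"]; r=np.hypot(q[:,0],q[:,1]); th=np.arctan2(r,q[:,2])
    K=np.array(c["mtx"]); return q[:,:2]/r[:,None]*th[:,None]*K[0,0]+K[:2,2]
```

Run:
```python
from h import *
c=np.load("w1.npz")
L=[foot(y)+6e-3*n for y in (.076,.038,0,-.038)]+[foot(y)+l*u for y,l in ((.076,.12),(.038,.12),(0,.12),(-.076,.086))]
px=np.array([(152,312),(206,313),(259,310),(318,316),(138,137),(193,132),(254,128),(381,185)])
f=lambda p:(fish(place(p,L),c)-px).ravel()
print(f(RACK).reshape(-1,2).round(1).tolist())
r=least_squares(f,RACK,loss="soft_l1"); print(r.x.round(4),f(r.x).reshape(-1,2).round(1).tolist())
import h; h.RACK=r.x; print(rows(rackgrasp(-.038,.042,0,.014)))
```

```text
[[-0.2, 3.4], [-3.2, 5.3], [-0.3, 10.4], [-0.5, 5.4], [-0.6, -1.2], [-0.9, -0.8], [-0.9, 0.1], [0.7, 0.4]]
[ 0.5021 -0.0846  1.7097] [[0.5, 0.5], [-2.6, 2.2], [0.3, 7.1], [-0.0, 1.8], [0.2, -3.7], [-0.2, -3.5], [-0.5, -2.8], [0.5, -3.1]]
[0.0012, 0.0019, 0.0006, -0.0009, -0.0017, 0.0922]
```

```bash
sed -i 's/^RACK=\[.5023,-.0868,1.707\]/RACK=[.5022,-.0858,1.708]/' h.py
```

Call:
move_tool(segments={"ticks":[[0,0,0,-0.001,-0.002,0.04,0.026],[0,0,0,-0.001,-0.002,0.07,0.026],[0,0,0,-0.001,-0.002,0.091,0.026],[0,0,0,-0.001,-0.002,0.091,0.026],[0,0,0,-0.001,-0.002,0.091,0.026],[0,0,0,-0.001,-0.002,0.091,0.0],[0,0,0,-0.001,-0.002,0.091,0.0],[0,0,0,-0.001,-0.002,0.091,0.0],[0,0,0,-0.001,-0.002,0.091,0.0]]})

```text
clock: 3.78
eef_pos: [0.5406, -0.0856, 0.0485]
tool_rot: [0.622, 0.712, 0.214, -0.245]
ft_force: [1.8, -3.0, 5.8]
grip_width: 0.0095
grasp_force: 58.7
```

Run:
```python
from h import *
print(rows(rackgrasp(-.038,.042,0,.014)))
```

```text
[0.0022, 0.0007, -0.0006, 0.0001, -0.0, 0.001]
```

Call:
move_tool(segments={"ticks":[[0,0,0,0,0,-0.02,0],[0,0,0,0,0,-0.05,0],[0,0,0,0,0,-0.09,0],[0,0,0,0,0,-0.13,0],[0,0,0,0,0,-0.13,0]]})

```text
clock: 4.4
eef_pos: [0.5517, -0.1667, 0.1514]
tool_rot: [0.622, 0.713, 0.214, -0.243]
ft_force: [-0.6, -0.4, -1.0]
grip_width: 0.0097
grasp_force: 58.9
```

Run:
```python
from h import *
im=bot.camera("wrist"); cv2.imwrite("pics/w2.png",im[:,:,::-1])
for z in (.13,.03):
    P=place(TRAY,[.010,-.013,z])[0]; t=pose([0,0,-1],w(TRAY,[0,1,0]),P,.014); print(t[0],rows(t))
print(bot.get_obs()["joint_pos"].round(2))
```

```text
[ 0.50176697 -0.28502191  0.116     ] [0.4628, -0.5483, -1.3477, -0.1091, -0.0648, -0.0422]
[ 0.50176697 -0.28502191  0.016     ] [0.4628, -0.5483, -1.3477, -0.1706, -0.0647, 0.0367]
[-0.55  0.77  0.46  1.71  0.5   0.77]
```

View pics/w2.png

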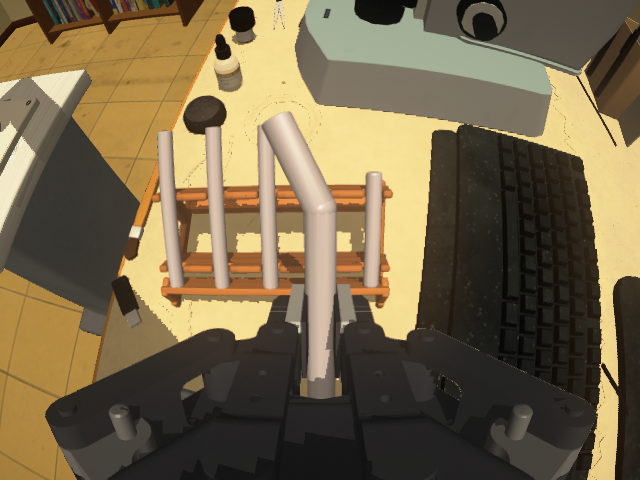

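The bent rod is held between the pads, bend at (318,205), and the other four rods still lie in the rack. Now over the tray.

Call:
move_tool(segments={"ticks":[[0,0,0,-0.109,-0.065,-0.042,0],[0,0,0,-0.109,-0.065,-0.042,0],[0.463,-0.548,-1.348,-0.109,-0.065,-0.042,0],[0.463,-0.548,-1.348,-0.109,-0.065,-0.042,0],[0.463,-0.548,-1.348,-0.109,-0.065,-0.042,0],[0.463,-0.548,-1.348,-0.109,-0.065,-0.042,0],[0.463,-0.548,-1.348,-0.109,-0.065,-0.042,0],[0.463,-0.548,-1.348,-0.109,-0.065,-0.042,0],[0.463,-0.548,-1.348,-0.109,-0.065,-0.042,0],[0.463,-0.548,-1.348,-0.109,-0.065,-0.042,0]]})

```text
clock: 5.7
eef_pos: [0.5003, -0.2817, 0.1138]
tool_rot: [0.024, 1.0, 0.005, -0.006]
ft_force: [-0.4, 1.2, -0.8]
grip_width: 0.0095
grasp_force: 58.9
```

Call:
move_tool(segments={"ticks":[[0.0,0,0,0,0,0,0],[0,0,0,0,0,0,0]]})

```text
clock: 5.95
eef_pos: [0.5011, -0.2831, 0.1151]
tool_rot: [0.028, 1.0, 0.006, -0.007]
ft_force: [-0.1, -1.1, -1.6]
grip_width: 0.0095
grasp_force: 58.9
```

Run:
```python
from h import *
im=bot.camera("wrist"); cv2.imwrite("pics/w3.png",im[:,:,::-1]); np.savez("w3.npz",**bot.calibration("wrist"))
P=place(TRAY,[.010,-.013,.03])[0]; t=pose([0,0,-1],w(TRAY,[0,1,0]),P,.014); print(t[0],rows(t))
```

```text
[ 0.50176697 -0.28502191  0.016     ] [0.0107, -0.0127, -0.0239, -0.0016, -0.0024, 0.0991]
```

View pics/w3.png

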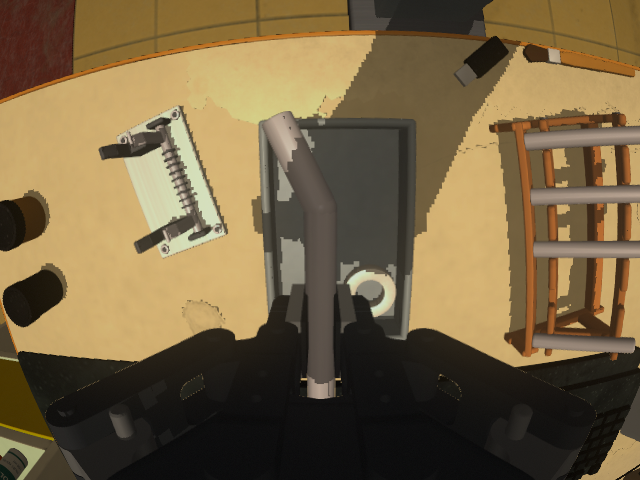

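Rod lies level over the tray, bend at (320,205), tip (282,120), collar (372,290) clear of it; the clip plate's corners show at (180,107),(227,235),(163,258),(118,136). Lower to the tray floor and release with a small opening; refine the clip from this picture meanwhile.

Call:
move_tool(segments={"ticks":[[0.01,-0.013,-0.024,-0.004,-0.002,0.05,0],[0.01,-0.013,-0.024,-0.004,-0.002,0.08,0],[0.01,-0.013,-0.024,-0.004,-0.002,0.099,0],[0.01,-0.013,-0.024,-0.004,-0.002,0.099,0],[0.01,-0.013,-0.024,-0.004,-0.002,0.099,0],[0.01,-0.013,-0.024,-0.004,-0.002,0.099,0.022],[0.01,-0.013,-0.024,-0.004,-0.002,0.099,0.022],[0.01,-0.013,-0.024,-0.004,-0.002,0.06,0.026],[0.01,-0.013,-0.024,-0.004,-0.002,0.0,0.026],[0.01,-0.013,-0.024,-0.004,-0.002,-0.04,0.026]]})

```text
clock: 7.25
eef_pos: [0.5067, -0.2868, 0.1595]
tool_rot: [0.016, 1.0, -0.001, 0.003]
ft_force: [0.6, -0.5, -0.1]
grip_width: 0.0258
grasp_force: 0.0
```

Run:
```python
from h import *
cv2.imwrite("pics/top4.png",bot.camera("top")[:,:,::-1]); np.savez("w4.npz",**bot.calibration("wrist")); im=bot.camera("wrist")[:,:,::-1]; cv2.imwrite("pics/w4.png",im)
c=np.load("w3.npz")
L=[(-.05,.028,.006),(.05,.028,.006),(.05,-.028,.006),(-.05,-.028,.006)]; px=np.array([(180,107),(227,235),(163,258),(118,136)])
f=lambda p:(fish(place(p,L),c)-px).ravel()
r=least_squares(f,CLIP,loss="soft_l1"); print(f(CLIP).round(1),r.x.round(4),f(r.x).round(1))
q=[(.075,.048,.034),(.075,-.048,.034),(-.075,-.048,.034),(-.075,.048,.034)]; print(fish(place(TRAY,q),c).round())
t=rackgrasp(-.076,.043,.09,.014); print(rows(t)); t=rackgrasp(-.076,.043,0,.014); print(t[0])
```

```text
[-3.2 -4.3 -1.6 -1.6 -2.4 -0.  -4.4 -1. ] [ 0.4528 -0.3883  0.2719] [ 0.2 -2.8  0.9  0.6 -0.4  1.4 -1.7 -0.3]
[[407. 340.]
 [269. 344.]
 [255. 117.]
 [414. 115.]]
[-0.4605, 0.5643, 1.3495, -0.0711, 0.157, 0.0433]
[ 0.57796398 -0.07886863  0.04844129]
```

View pics/w4.png

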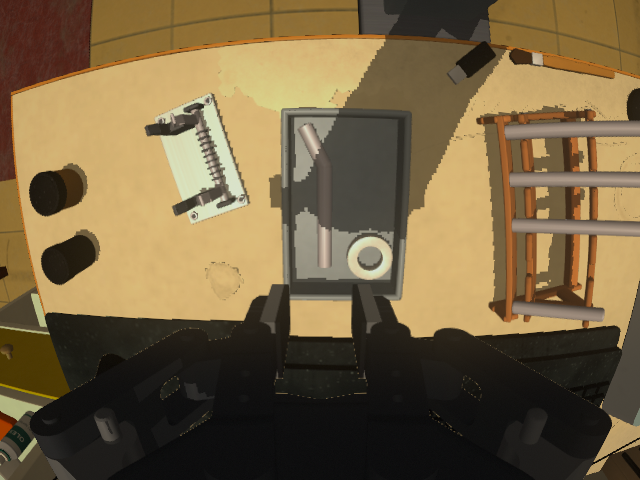

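The bent rod lies flat in the tray ((308,130) to (324,265)), clear of the collar. Next the tommy bar.

Call:
move_tool(segments={"ticks":[[-0.461,0.564,1.35,0,0,-0.04,0.026],[-0.461,0.564,1.35,-0.03,0.05,-0.04,0.026],[-0.461,0.564,1.35,-0.071,0.12,-0.04,0.026],[-0.461,0.564,1.35,-0.071,0.14,-0.04,0.026],[-0.461,0.564,1.35,-0.071,0.157,0,0.026],[-0.461,0.564,1.35,-0.071,0.157,0.02,0.026],[-0.461,0.564,1.35,-0.071,0.157,0.043,0.026],[-0.461,0.564,1.35,-0.071,0.157,0.043,0.026],[-0.461,0.564,1.35,-0.071,0.157,0.043,0.026],[-0.461,0.564,1.35,-0.071,0.157,0.043,0.026]]})

```text
clock: 8.6
eef_pos: [0.5816, -0.1317, 0.113]
tool_rot: [0.621, 0.711, 0.213, -0.251]
ft_force: [0.1, 0.5, -0.3]
grip_width: 0.0256
grasp_force: 0.0
```

Call:
move_tool(segments={"ticks":[[0,0,0,0,0,0,0.026],[0,0,0,0,0,0,0.026]]})

```text
clock: 8.85
eef_pos: [0.5821, -0.131, 0.1136]
tool_rot: [0.621, 0.712, 0.213, -0.25]
ft_force: [-0.4, 0.4, 0.6]
grip_width: 0.0261
grasp_force: 0.0
```

Run:
```python
from h import *
print(rows(rackgrasp(-.076,.043,0,.014)))
a,b=np.load("w3.npz"),np.load("w4.npz")
L=[(-.05,.028,.006),(.05,.028,.006),(.05,-.028,.006)]
A=np.array([(180,107),(227,235),(163,258)]);B=np.array([(210,95),(246,205),(194,221)])
f=lambda p:np.r_[(fish(place(p,L),b)-B).ravel()]
r=least_squares(f,CLIP,loss="soft_l1"); print(r.x.round(4),f(r.x).round(1))
```

```text
[-0.0071, -0.0064, -0.004, 0.0005, 0.0037, 0.0835]
[ 0.4523 -0.3898  0.2742] [-0.1 -2.8  1.8  0.1 -4.7  4.1]
```

```bash
sed -i 's/CLIP=.*/CLIP=[.4525,-.389,.2735]/' h.py
```

Call:
move_tool(segments={"ticks":[[-0.007,-0.006,-0.004,0.0005,0.004,0.04,0.026],[-0.007,-0.006,-0.004,0.0005,0.004,0.07,0.026],[-0.007,-0.006,-0.004,0.0005,0.004,0.084,0.026],[-0.007,-0.006,-0.004,0.0005,0.004,0.084,0.026],[-0.007,-0.006,-0.004,0.0005,0.004,0.084,0.026],[-0.007,-0.006,-0.004,0.0005,0.004,0.084,0.0],[-0.007,-0.006,-0.004,0.0005,0.004,0.084,0.0],[-0.007,-0.006,-0.004,0.0005,0.004,0.084,0.0],[-0.007,-0.006,-0.004,0.0005,0.004,0.084,0.0]]})

```text
clock: 9.98
eef_pos: [0.5787, -0.08, 0.0482]
tool_rot: [0.622, 0.712, 0.215, -0.245]
ft_force: [1.4, -4.3, 5.7]
grip_width: 0.0099
grasp_force: 58.8
```

Run:
```python
from h import *
print(rows(rackgrasp(-.076,.043,0,.014)))
```

```text
[0.0022, -0.0002, -0.0017, 0.0011, -0.0005, 0.0006]
```

Call:
move_tool(segments={"ticks":[[0,0,0,0,0,-0.02,0],[0,0,0,0,0,-0.05,0],[0,0,0,0,0,-0.09,0],[0,0,0,0,0,-0.13,0],[0,0,0,0,0,-0.13,0]]})

```text
clock: 10.6
eef_pos: [0.5897, -0.1605, 0.1512]
tool_rot: [0.622, 0.712, 0.215, -0.244]
ft_force: [-0.1, -0.2, -0.7]
grip_width: 0.0099
grasp_force: 58.8
```

Run:
```python
from h import *
for y in (1,-1):
    P=place(CLIP,[0,0,.14])[0]; t=pose([0,0,-1],w(CLIP,[0,y,0]),P,.014); print(t[0],rows(t))
print(bot.get_obs()["joint_pos"].round(2))
```

```text
[ 0.4525 -0.389   0.126 ] [0.5652, -0.4888, -1.6407, -0.1795, -0.1665, -0.1083]
[ 0.4525 -0.389   0.126 ] [-0.4711, -0.5448, 1.3749, -0.1795, -0.1665, -0.1083]
[-0.51  0.84  0.59  1.76  0.51  0.81]
```

Call:
move_tool(segments={"ticks":[[0,0,0,-0.09,-0.083,-0.054,0],[0,0,0,-0.12,-0.11,-0.07,0],[-0.471,-0.545,1.375,-0.18,-0.1665,-0.108,0],[-0.471,-0.545,1.375,-0.18,-0.1665,-0.108,0],[-0.471,-0.545,1.375,-0.18,-0.1665,-0.108,0],[-0.471,-0.545,1.375,-0.18,-0.1665,-0.108,0],[-0.471,-0.545,1.375,-0.18,-0.1665,-0.108,0],[-0.471,-0.545,1.375,-0.18,-0.1665,-0.108,0],[-0.471,-0.545,1.375,-0.18,-0.1665,-0.108,0],[-0.471,-0.545,1.375,-0.18,-0.1665,-0.108,0]]})

```text
clock: 11.85
eef_pos: [0.4507, -0.3855, 0.1222]
tool_rot: [0.987, 0.158, 0.004, -0.011]
ft_force: [1.5, -0.4, -0.7]
grip_width: 0.0092
grasp_force: 58.7
```

Call:
move_tool(segments={"ticks":[[0,0,0,0,0,0,0],[0,0,0,0,0,0,0],[0,0,0,0,0,0,0]]})

```text
clock: 12.22
eef_pos: [0.4513, -0.3876, 0.1231]
tool_rot: [0.987, 0.16, 0.006, -0.011]
ft_force: [-0.5, -0.2, -1.1]
grip_width: 0.0096
grasp_force: 58.7
```

Run:
```python
from h import *
np.savez("w5.npz",**bot.calibration("wrist")); im=bot.camera("wrist")[:,:,::-1]; cv2.imwrite("pics/w5.png",im); cv2.imwrite("pics/w5c.png",cv2.resize(im[60:440,120:520],None,fx=1.5,fy=1.5,interpolation=cv2.INTER_CUBIC))
P=place(CLIP,[0,0,.14])[0]; t=pose([0,0,-1],w(CLIP,[0,-1,0]),P,.014); print(t[0],rows(t))
```

```text
[ 0.4525 -0.389   0.126 ] [-0.0202, -0.015, 0.0481, 0.0007, 0.0015, -0.0028]
```

View pics/w5c.png

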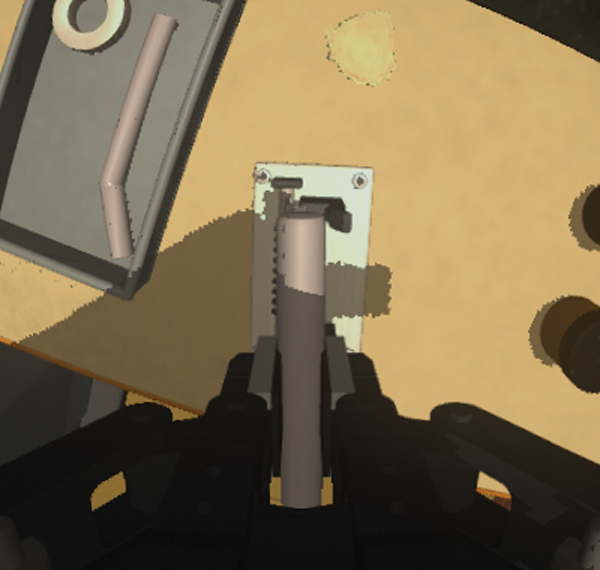

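The clip is seen under the held bar: plate +x corners at crop (257,162) and (374,168), left edge (253,340), right edge (361,350); bar's far end at (303,215). I fit the clip pose against the held bar in this same picture.

Run:
```python
from h import *
c=np.load("w5.npz"); o=lambda q:(np.array(q)+.5)/1.5-.5+[120,60]
px=o([(257,162),(374,168),(253,340),(361,350)])
def f(v):
    p=v[:3]; L=[(.05,.028,.006),(.05,-.028,.006),(v[3],.028,.006),(v[4],-.028,.006)]; return (fish(place(p,L),c)-px).ravel()
r=least_squares(f,[*CLIP,0,0]); print(r.x.round(4),f(r.x).round(1))
# fork features: prong top +x, z .059 predicted
p,R=now()
for z in (.045,.043,.04):
  b=[p-.014*R.apply([0,0,1])+R.apply([s*z,0,0]) for s in (1,-1)]; print(((fish(b,c)-[120,60]+.5)*1.5-.5).round().tolist())
b=[p-d*R.apply([0,0,1])+R.apply([.043,0,0]) for d in (.008,.014,.02)]; print(((fish(b,c)-[120,60]+.5)*1.5-.5).round().tolist())
for C in (CLIP,r.x[:3]):
  print("clip features", ((fish(place(C,[(.031,-.008,.059),(.031,.008,.059),(.031,0,.038),(.05,.028,.006),(.05,-.028,.006)]),c)-[120,60]+.5)*1.5-.5).round().tolist())
```

```text
[ 0.4519 -0.3902  0.2803 -0.0379 -0.0407] [-0.9  0.1  1.1 -0.1 -1.1 -0.   1.   0.1]
[[302.0, 215.0], [301.0, 524.0]]
[[302.0, 223.0], [301.0, 519.0]]
[[302.0, 236.0], [301.0, 511.0]]
[[302.0, 219.0], [302.0, 223.0], [302.0, 228.0]]
clip features [[334.0, 221.0], [291.0, 219.0], [312.0, 212.0], [254.0, 160.0], [374.0, 166.0]]
clip features [[336.0, 223.0], [293.0, 221.0], [314.0, 214.0], [256.0, 162.0], [376.0, 168.0]]
```

Run:
```python
import cv2
im=cv2.imread("pics/w5.png")
cv2.imwrite("pics/w5d.png",cv2.resize(im[160:300,270:390],None,fx=4.2,fy=4.2,interpolation=cv2.INTER_CUBIC))
```

```text
(no output)
```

View pics/w5d.png

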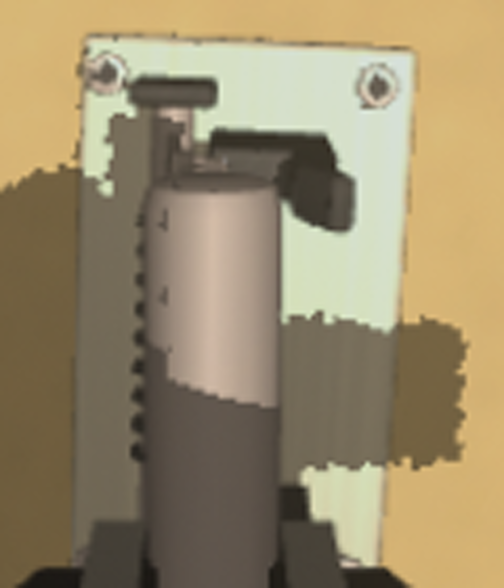

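The enlarged crop shows the plate edges at (85,38),(413,50) and the bar end (150–280,185) as predicted, so the held bar sits where the model says. Align first, then press down.

```bash
sed -i 's/CLIP=.*/CLIP=[.4520,-.3899,.279]/' h.py
```

Create r.py:
```python
from h import *
import sys
P=place(CLIP,[0,0,float(sys.argv[1])])[0]; t=pose([0,0,-1],w(CLIP,[0,-1,0]),P,.014); print(rows(t),bot.get_obs()["ft_force"].round(1))
```

```bash
python3 r.py .14; python3 r.py .08
```

```text
[-0.0202, -0.015, 0.0426, -0.0, 0.0022, -0.0028] [ 0.  -0.3 -1.4]
[-0.0202, -0.015, 0.0426, -0.0009, 0.0034, 0.0572] [ 0.  -0.3 -1.4]
```

Call:
move_tool(segments={"ticks":[[-0.02,-0.015,0.0426,0,0.0022,0,0],[-0.02,-0.015,0.0426,-0.001,0.003,0.03,0],[-0.02,-0.015,0.0426,-0.001,0.0034,0.057,0],[-0.02,-0.015,0.0426,-0.001,0.0034,0.057,0],[-0.02,-0.015,0.0426,-0.001,0.0034,0.057,0],[-0.02,-0.015,0.0426,-0.001,0.0034,0.057,0]]})

```text
clock: 13.02
eef_pos: [0.4533, -0.3905, 0.0683]
tool_rot: [0.99, 0.139, 0.001, 0.001]
ft_force: [-0.3, -0.7, -0.8]
grip_width: 0.0092
grasp_force: 58.7
```

```bash
python3 r.py .08
```

```text
[0.0032, -0.0018, -0.0001, -0.0011, -0.0009, 0.0023] [-0.3 -0.7 -0.8]
```

Call:
move_tool(segments={"ticks":[[0,0,0,-0.001,-0.001,0.008,0],[0,0,0,-0.001,-0.001,0.015,0],[0,0,0,-0.001,-0.001,0.02,0],[0,0,0,-0.001,-0.001,0.022,0],[0,0,0,-0.001,-0.001,0.022,0]]})

```text
clock: 13.65
eef_pos: [0.4511, -0.3888, 0.0445]
tool_rot: [0.99, 0.139, 0.0, 0.0]
ft_force: [0.4, 0.7, -1.0]
grip_width: 0.0094
grasp_force: 59.2
```

```bash
python3 r.py .038
```

```text
[0.0005, 0.0, 0.0001, 0.0005, 0.0013, 0.0205] [ 0.4  0.7 -1. ]
```

Call:
move_tool(segments={"ticks":[[0,0,0,0,0,0.006,0],[0,0,0,0,0,0.006,0],[0,0,0,0,0,0.006,0]]})

```text
clock: 14.02
eef_pos: [0.4521, -0.3899, 0.0393]
tool_rot: [0.99, 0.139, 0.001, 0.001]
ft_force: [1.7, -3.8, 0.7]
grip_width: 0.0099
grasp_force: 59.4
```

```bash
python3 r.py .038
```

```text
[0.0032, -0.0015, -0.0002, -0.0001, -0.0001, 0.0153] [ 1.7 -3.8  0.7]
```

Jaw contact begins (Fy −3.8 N, jaw pushing back), as expected; keep pressing.

Call:
move_tool(segments={"ticks":[[0,0,0,0,0,0.004,0],[0,0,0,0,0,0.008,0],[0,0,0,0,0,0.008,0]]})

```text
clock: 14.4
eef_pos: [0.4518, -0.3897, 0.0311]
tool_rot: [0.99, 0.139, 0.001, 0.001]
ft_force: [2.2, -4.9, -1.2]
grip_width: 0.0098
grasp_force: 59.4
```

```bash
python3 r.py .038
```

```text
[0.0028, -0.001, 0.0, 0.0001, 0.0003, 0.0071] [ 2.2 -4.9 -1.2]
```

Call:
move_tool(segments={"ticks":[[0,0,0,0,0,0.004,0],[0,0,0,0,0,0.007,0],[0,0,0,0,0,0.007,0]]})

```text
clock: 14.78
eef_pos: [0.4506, -0.388, 0.0254]
tool_rot: [0.99, 0.139, -0.0, -0.0]
ft_force: [-3.2, 1.2, 13.2]
grip_width: 0.0101
grasp_force: 61.0
```

```bash
python3 r.py .038
```

```text
[-0.0005, 0.0001, 0.0006, 0.0008, 0.0022, 0.0014] [-3.2  1.2 13.2]
```

Call:
move_tool(segments={"ticks":[[0,0,0,0.0005,0.001,0.002,0],[0,0,0,0.0005,0.001,0.002,0],[0,0,0,0.0005,0.001,0.002,0]]})

```text
clock: 15.15
eef_pos: [0.4507, -0.3881, 0.0252]
tool_rot: [0.99, 0.139, -0.0, -0.001]
ft_force: [-7.3, 5.8, 25.3]
grip_width: 0.0099
grasp_force: 62.1
```

```bash
python3 r.py .038
```

```text
[-0.0015, 0.0005, 0.0007, 0.0008, 0.0021, 0.0012] [-7.3  5.8 25.3]
```

Call:
move_tool(segments={"ticks":[[0,0,0,-0.0005,-0.001,-0.002,0],[0,0,0,-0.0005,-0.001,-0.002,0.02],[0,0,0,-0.0005,-0.001,-0.002,0.026],[0,0,0,-0.0005,-0.001,-0.002,0.026],[0,0,0,-0.0005,-0.001,-0.03,0.026],[0,0,0,-0.0005,-0.001,-0.07,0.026],[0,0,0,-0.0005,-0.001,-0.12,0.026],[0,0,0,-0.0005,-0.001,-0.13,0.026],[0,0,0,-0.0005,-0.001,-0.13,0.026],[0,0,0,-0.0005,-0.001,-0.13,0.026]]})

```text
clock: 16.4
eef_pos: [0.4502, -0.3879, 0.1496]
tool_rot: [0.99, 0.139, -0.001, -0.001]
ft_force: [0.0, 0.2, 0.2]
grip_width: 0.0259
grasp_force: 0.0
```

Run:
```python
from h import *
c=bot.calibration("wrist"); im=bot.camera("wrist"); cv2.imwrite("pics/w6.png",im[:,:,::-1])
s=bot.camera("scene"); cv2.imwrite("pics/scene6.png",s[:,:,::-1]); cv2.imwrite("pics/top6.png",bot.camera("top")[:,:,::-1])
# expected bar outline at home in wrist view, then rows across it
print(fish(place(CLIP,[(-.043,0,.038),(.043,0,.038),(.043,.006,.038),(.043,-.006,.038),(0,.006,.038),(0,-.006,.038)]),c).round(1).tolist())
for x in (.038,.02,0,-.02):
    q=fish(place(CLIP,[x,0,.038]),c)[0].round().astype(int); print(q.tolist(),im[q[1],q[0]-18:q[0]+19].mean(1).round().astype(int).tolist())
q=fish(place(CLIP,[.043,0,.038]),c)[0].round().astype(int); print("along",im[q[1]-20:q[1]+20,q[0]].mean(1).round().astype(int).tolist())
```

```text
[[323.7, 292.8], [324.1, 175.2], [315.3, 175.2], [332.9, 175.3], [315.4, 236.4], [332.4, 236.4]]
[324, 182] [169, 181, 172, 160, 123, 82, 78, 98, 113, 127, 140, 152, 165, 177, 188, 194, 186, 177, 169, 160, 150, 139, 125, 126, 149, 168, 168, 168, 168, 169, 169, 169, 171, 172, 179, 198, 213]
[324, 208] [82, 83, 82, 80, 74, 70, 56, 94, 113, 127, 141, 153, 165, 177, 187, 190, 181, 173, 166, 159, 149, 139, 123, 139, 185, 211, 210, 210, 210, 209, 209, 210, 210, 210, 210, 209, 210]
[324, 236] [46, 47, 47, 46, 47, 46, 60, 69, 74, 79, 83, 86, 87, 89, 89, 89, 89, 88, 87, 87, 83, 80, 75, 79, 95, 104, 103, 103, 102, 101, 103, 103, 104, 103, 103, 103, 104]
[324, 263] [80, 76, 75, 76, 80, 74, 76, 68, 73, 77, 82, 85, 87, 87, 87, 88, 87, 86, 86, 86, 82, 78, 72, 60, 41, 41, 41, 40, 42, 43, 43, 42, 44, 43, 93, 159, 200]
along [169, 169, 169, 168, 168, 168, 168, 141, 161, 199, 211, 211, 211, 212, 212, 211, 211, 206, 135, 78, 144, 164, 168, 169, 169, 169, 168, 169, 168, 169, 168, 168, 168, 168, 168, 167, 167, 167, 167, 167]
```

Call:
move_tool(segments={"ticks":[[0,0,0,0,0,-0.06,0.026],[0,0,0,0,0,-0.12,0.026],[0,0,0,-0.06,0,-0.15,0.026],[0,0,0,-0.12,0,-0.15,0.026],[0,0,0,-0.15,0,-0.15,0.026],[0,0,0,-0.15,0,-0.15,0.026],[0,0,0,-0.15,0,-0.15,0.026]]})

```text
clock: 17.42
eef_pos: [0.3072, -0.4299, 0.3012]
tool_rot: [0.99, 0.139, 0.0, -0.0]
ft_force: [-0.1, -0.2, -0.5]
grip_width: 0.0261
grasp_force: 0.0
```

Run:
```python
from h import *
s0=cv2.imread("pics/scene0.png",0); s=bot.camera("scene")[:,:,::-1].copy(); cv2.imwrite("pics/scene7.png",s); g=cv2.cvtColor(s,cv2.COLOR_BGR2GRAY)
def m(name,x,y,h=6,wd=4,r=7):
    T=s0[y-h:y+h+1,x-wd:x+wd+1]; S=g[y-h-r:y+h+r+1,x-wd-r:x+wd+r+1]
    T,S=[cv2.resize(i,None,fx=4,fy=4,interpolation=cv2.INTER_CUBIC) for i in (T,S)]
    R=cv2.matchTemplate(S,T,cv2.TM_CCOEFF_NORMED); _,v,_,l=cv2.minMaxLoc(R); print(name,round(v,2),(np.array(l)/4-r).tolist())
m("jaw near",389,357,5,4); m("jaw far",418,334,4,4); m("plate",343-0+55,400-4,5,8); m("prong near",397,370); m("prong far",428,343)
for nm,y in (("rodA",.076),("rodB",.038),("rodC",0)):
    x,v=proj(place(RACK,foot(y)+.115*u),bot.calibration("scene"))[0].round().astype(int); m(nm,x,v,8,8)
cs=bot.calibration("scene"); print("jaw open .1 shift",(proj(place(CLIP,[-.031,.009,.055]),cs)-proj(place(CLIP,[-.031,.003,.055]),cs)).round(1), "bar +8mm",(proj(place(CLIP,[-.043,0,.046]),cs)-proj(place(CLIP,[-.043,0,.038]),cs)).round(1))
q=proj(place(CLIP,[(-.043,.002,.038),(.043,.002,.038)]),cs).round(1); print(q.tolist())
x,y=q[0].round().astype(int)
for d in (0,3,6): print(g[y-14:y+15,x+d].tolist())
```

```text
jaw near 0.97 [0.0, 0.0]
jaw far 1.0 [0.0, 0.0]
plate 0.99 [0.0, 0.0]
prong near 0.82 [-0.5, 5.0]
prong far 1.0 [0.0, 0.0]
rodA 1.0 [0.0, 0.0]
rodB 0.12 [-6.5, 7.0]
rodC 0.56 [2.5, -7.0]
jaw open .1 shift [[-3.3 -2.2]] bar +8mm [[ 0.3 -4.2]]
[[385.8, 370.5], [424.3, 341.4]]
[182, 211, 214, 213, 218, 205, 147, 122, 110, 123, 155, 168, 130, 119, 114, 110, 109, 111, 113, 116, 118, 115, 113, 116, 120, 116, 105, 104, 122]
[168, 167, 170, 167, 167, 167, 160, 141, 153, 193, 204, 204, 207, 202, 163, 133, 120, 110, 90, 75, 79, 77, 78, 80, 78, 76, 77, 77, 79]
[211, 182, 192, 179, 164, 163, 153, 197, 207, 206, 207, 201, 187, 172, 150, 124, 95, 89, 76, 76, 76, 79, 78, 77, 79, 77, 79, 78, 77]
```

Run:
```python
from h import *
t0=cv2.imread("pics/top0.png",0); t=cv2.cvtColor(bot.camera("top"),cv2.COLOR_RGB2GRAY); c=bot.calibration("top")
for y in (.076,.038,0):
    q=proj(place(RACK,[foot(y),foot(y)+.12*u]),c); x0,y0=(q.min(0)-6).astype(int); x1,y1=(q.max(0)+7).astype(int)
    T=t0[y0:y1,x0:x1]; R=cv2.matchTemplate(t[y0-6:y1+6,x0-6:x1+6],T,cv2.TM_CCOEFF_NORMED); _,v,_,l=cv2.minMaxLoc(R); print(y,round(v,2),l[0]-6,l[1]-6)
cs=bot.calibration("scene"); p,R=now(); print("TCP, wrist in scene",proj([p,p+[0,0,.15]],cs).round(), "rodB",proj(place(RACK,[foot(.038)+.115*u,foot(0)+.115*u]),cs).round())
```

```text
0.076 1.0 0 0
0.038 1.0 0 0
0 0.93 0 0
TCP, wrist in scene [[329. 231.]
 [329.  77.]] rodB [[309. 216.]
 [326. 210.]]
```

The jaw tips are back exactly where they started, so the jaw is closed over the bar. The good rods haven't moved, and rods B and C were only hidden behind the gripper in the scene view. Handing in.

```bash
python3 -c "
from workcell import bot
print(bot.job_done())"
```

```text
the job is handed in; nothing more can be done
None
```

The job is handed in at about 17.5 s with no verdict shown: the bent rod is in the scrap tray, the tommy bar is pressed home with the jaw closed over it, and the three good rods haven't moved; I did not separately check the bystander items at the end.

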